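# Gauge the goods for posting and sort them by thickness

### The job

Check the goods for posting on the thickness gauge, one by one in this order: pink note block, dark ink pad, blue staple box, wooden block (skip any that are not there). For each: lay it flat in the middle of the white slide plate, slide the plate by its blue fin along the base board, without lifting it, from the yellow mark to the middle of the blue mark under the gauge, press the black cap gently straight down until the foot rests on the goods and keep it there about half a second to read the thickness, let it spring back up and slide the plate back to the yellow mark. Goods up to 25 mm thick go flat into the green tray, thicker ones flat into the orange tray; finish with the empty plate on the yellow mark, squarely as it was found, and leave the other things on the desk alone.

Things in the scene. Friction and masses are not known exactly. Their poses are not given: they have to be found in the camera images.
- gauge_base: Thickness gauge, fixed: grey base board 260 (x) x 300 (y) x 8 mm high. Origin at table level, under the middle between the two marks; its x axis points away from the robot, its y axis from the blue mark to the yellow one. The marks are 112 mm square outlines at x = 0, yellow (open) at y = +85 mm, blue at y = -85 mm. Nothing overhangs the yellow mark.
- gauge_head (a point): Centre of the underside of the gauge's grey head, 105 mm above the table. The head (110 x 44 x 40 mm, long along the board's x) overhangs the blue mark from 23 mm in front of its centre to the aluminium column (30 x 50 mm, 178 mm high) 88 mm behind it, so things there cannot be reached from above.
- open_mark (a point): Centre of the yellow square outline on the base board (the open, loading position), on the board's top.
- gauge_mark (a point): Centre of the blue square outline on the base board, straight below the gauge's foot, on the board's top.
- gauge_stem (a joint): Travel of the gauge's stem and foot in m: 0 at rest (top), growing downward to 0.057. At rest the foot is 60 mm above the slide plate's top, so thickness of the thing under the foot = 0.060 - this value while the foot rests on it. A spring pushes it back up by itself (about 3 N at the top, 5 N at the bottom).
- foot (a point): Centre of the underside of the round steel foot, 22 mm across, at the bottom of the stem.
- cap_top (a point): Centre of the top of the black cap, 36 mm across, on the stem: press here straight down. About 227 mm above the table at rest. The cap goes down with the stem; when the foot is stopped, the cap sinks up to 9 mm more into a cushion spring (7 to 11 N), then it is rigid.
- slide_plate: Loose white slide plate, 5 mm thick, 0.3 kg, flat on the base board: 100 x 100 mm square with a 44 mm wide tongue toward -x (the robot's side) that carries a blue upright grip fin. Origin at the underside of the square's centre. It starts on or near the yellow mark.
- plate_mid (a point): Centre of the top of the slide plate's square (things lie here; a 62 mm grey outline shows the middle).
- fin (a point): Middle of the blue fin, 115 mm from the square's centre toward the plate's -x. The fin is 14 mm thick along the plate's y, 30 mm long along its x, and its top is 40 mm above the plate's underside; this point is 24 mm above the underside.
- green_tray: Fixed open green tray for letter goods, 134 (its x) x 168 (its y) mm outside, 15 mm high, walls and floor 4 mm. Origin at the centre of its underside.
- orange_tray: Fixed open orange tray for parcel goods, same size and origin as the green one; the two may swap places.
- note_block_mid (a point): Centre (half-way up) of the pink note block: square block of pink sticky notes, 50 x 50 mm (its x, y), lying flat, loose; its thickness is between 12 and 35 mm. Absent in some starts.
- ink_pad_mid (a point): Centre (half-way up) of the dark ink pad: dark grey-blue flat ink pad case, 47 x 72 mm (its x, y), lying flat, loose; its thickness is between 12 and 35 mm. Absent in some starts.
- staple_box_mid (a point): Centre (half-way up) of the blue staple box: small bright blue box of staples, 36 x 62 mm (its x, y), lying flat, loose; its thickness is between 12 and 35 mm. Absent in some starts.
- wood_block_mid (a point): Centre (half-way up) of the wooden block: small plain wooden block, 35 x 60 mm (its x, y), lying flat, loose; its thickness is between 12 and 35 mm. Absent in some starts.
- clip_pot: Bystander, to be left alone: clear pot with green dome lid, 45 x 45 x 59 mm; origin at the centre of its underside.
- red_stapler: Bystander, to be left alone: red mini stapler, 28 x 111 x 36 mm; origin at the centre of its underside.
- fluid_pot: Bystander, to be left alone: teal pot with white cap, 44 mm across, 62 mm high; origin at the centre of its underside.

How it is judged (in metres and radians):
On the way, in this order (a step that is already met when the one before it is completed fails the run):
1. the pink note block is gauged: it lies flat on the slide plate, near the plate's middle and under the foot, and the foot rests on its top, so that the stem reads its thickness (within 3 mm) for 0.2 s (contact force between gauge_stem and note_block above 0.3 N and z of foot in the frame of note_block_mid between 0.005 and 0.011 m and angle between note_block_mid's own z axis and vertical below 0.1 rad and z of note_block_mid in the frame of gauge_base between 0.018 and 0.024 m and horizontal distance between note_block_mid and gauge_mark below 0.025 m and horizontal distance between note_block_mid and plate_mid below 0.03 m), for 0.2 s.
2. the dark ink pad is gauged: it lies flat on the slide plate, near the plate's middle and under the foot, and the foot rests on its top, so that the stem reads its thickness (within 3 mm) for 0.2 s (contact force between gauge_stem and ink_pad above 0.3 N and z of foot in the frame of ink_pad_mid between 0.0055 and 0.0115 m and angle between ink_pad_mid's own z axis and vertical below 0.1 rad and z of ink_pad_mid in the frame of gauge_base between 0.0185 and 0.0245 m and horizontal distance between ink_pad_mid and gauge_mark below 0.025 m and horizontal distance between ink_pad_mid and plate_mid below 0.03 m), for 0.2 s.
3. the blue staple box is gauged: it lies flat on the slide plate, near the plate's middle and under the foot, and the foot rests on its top, so that the stem reads its thickness (within 3 mm) for 0.2 s (contact force between gauge_stem and staple_box above 0.3 N and z of foot in the frame of staple_box_mid between 0.012 and 0.018 m and angle between staple_box_mid's own z axis and vertical below 0.1 rad and z of staple_box_mid in the frame of gauge_base between 0.025 and 0.031 m and horizontal distance between staple_box_mid and gauge_mark below 0.025 m and horizontal distance between staple_box_mid and plate_mid below 0.03 m), for 0.2 s.
4. the wooden block is gauged: it lies flat on the slide plate, near the plate's middle and under the foot, and the foot rests on its top, so that the stem reads its thickness (within 3 mm) for 0.2 s (contact force between gauge_stem and wood_block above 0.3 N and z of foot in the frame of wood_block_mid between 0.012 and 0.018 m and angle between wood_block_mid's own z axis and vertical below 0.1 rad and z of wood_block_mid in the frame of gauge_base between 0.025 and 0.031 m and horizontal distance between wood_block_mid and gauge_mark below 0.025 m and horizontal distance between wood_block_mid and plate_mid below 0.03 m), for 0.2 s.
At the end, for the whole second after the job is handed in: Every thing present that is up to 25 mm thick lies flat (within 0.15 rad) and at rest inside the green tray, every thicker one inside the orange tray; the slide plate lies on the board within 20 mm of the yellow mark's centre, turned less than 0.25 rad; the gauge is back up (under 4 mm) (x of note_block_mid in the frame of green_tray between -0.063 and 0.063 m and y of note_block_mid in the frame of green_tray between -0.08 and 0.08 m and z of each of note_block_mid, ink_pad_mid in the frame of green_tray below 0.055 m and angle between each of note_block_mid, ink_pad_mid, staple_box_mid, wood_block_mid's own z axis and vertical below 0.15 rad and linear speed of each of note_block, ink_pad, staple_box, wood_block, slide_plate below 0.02 m/s and x of ink_pad_mid in the frame of green_tray between -0.063 and 0.063 m and y of ink_pad_mid in the frame of green_tray between -0.08 and 0.08 m and x of staple_box_mid in the frame of orange_tray between -0.063 and 0.063 m and y of staple_box_mid in the frame of orange_tray between -0.08 and 0.08 m and z of each of staple_box_mid, wood_block_mid in the frame of orange_tray below 0.055 m and x of wood_block_mid in the frame of orange_tray between -0.063 and 0.063 m and y of wood_block_mid in the frame of orange_tray between -0.08 and 0.08 m and horizontal distance between plate_mid and open_mark below 0.02 m and z of plate_mid in the frame of gauge_base below 0.018 m and angle between the x axis of plate_mid and the x axis of gauge_base, either way round below 0.25 rad and value of joint gauge_stem below 0.004 m); the robot touches nothing.
It fails at once if the slide plate is lifted more than 15 mm off the base board (z of plate_mid in the frame of gauge_base above 0.028 m).
It fails at once if the gauge is pressed with more than 30 N (contact force between gauge_stem and anything else above 30 N).
It fails at once if the clip pot is moved more than 30 mm (distance of clip_pot from where it was at the start of the episode above 0.03 m).
It fails at once if the red stapler is moved more than 30 mm (distance of red_stapler from where it was at the start of the episode above 0.03 m).
It fails at once if the fluid pot is moved more than 30 mm (distance of fluid_pot from where it was at the start of the episode above 0.03 m).
Of note_block, ink_pad, staple_box, wood_block only 2 to 3 are there at a start; the rules pass over those that are not, and their reading is None.
At some moment in a run one of note_block, ink_pad, staple_box, wood_block may be knocked a few centimetres aside while the robot is not near it.
Once in a run the grip may slacken for a moment while it holds something.
It also fails if it takes over 210 s, if anything falls off the work surface, if the arm or the gripper's body presses on something with over 40 N, if the wrist force passes 120 N, or if a joint passes its speed limit or range.

### The arm

A 6-joint arm with a two-finger parallel gripper is mounted at the origin on a cart in front of the work surface, level with it; the furniture and walls round the work are solid. World frame = base frame: x ahead of the robot, y to its left, z up, the work surface at z = 0. Lengths are in m, angles in degrees, forces in N, time in s.
With the tool pointing down it reaches from about 0.375 to 0.75 m from the base axis. Payload 9 kg.
Tool frame: the origin (TCP) lies where the fingers leave the gripper's body, on its centre line; the fingertips stand 73 mm ahead of it and the grasp point (between the pads) lies 54 mm ahead of it (robot.tip_reach is the distance from the TCP to the fingertips, in m); z points along the fingers, y is the line along which they close (so a half turn about z gives the same grasp; the last joint's range is limited). The gripper opens to 85 mm and grips with 20 to 120 N. Pads are 22 mm wide; open, the fingers measure 114 mm over their backs; the gripper's body (76 mm by 85 mm) begins 54 mm behind the grasp point. The pads swing forward as they close: fully open they stand 13 mm farther back than shut.
Start: joints at [55.136, 5.964, 5.575, 89.605, 0, 77.527], TCP at [0.229, 0.555, 0.304] pointing down, gripper open.
Joint ranges: [-171.21, 171.21], [-48.23, 106.86], [-62.78, 66.21], [-105.2, 120.99], [-86.42, 89.51], [-180, 180]. Speed limits (degrees/s): [127.2, 127.2, 147.25, 180, 180, 180].

### API

Orientations are given as [roll, pitch, yaw] about the fixed x, y, z axes, in that order (R = Rz(yaw) Ry(pitch) Rx(roll)).
In Python, from plant import robot gives the robot as it stands. Calls block until the motion is done:
- robot.move_pose(position, orientation): joint-space move of the TCP to a pose.
- robot.line_to(position, vel=0.15, rotation=None, guard=None): straight line of the TCP; rotation=None keeps the orientation; vel is the mean speed in m/s. With guard (N) it stops when the force on the tool has changed by that much, and returns True; else False.
- robot.goto_joints(angles): joint-space move.
- robot.set_gripper(opening): finger opening in m; the grip force is fixed at half the most; returns when the fingers have stopped.
- robot.pause(seconds).
- robot.ik(position, orientation): joint angles nearest the present ones, or None.
- robot.observe(): the state.
- robot.grab_frame(name): name is "side" or "top"; returns the picture (480x640x3 uint8, blue, green, red); there is no depth.
- robot.get_calibration(name): a dict with "vertical_fov" (degrees; the focal length in pixels is half the picture's height over the tangent of half this angle, whatever the lens; pixels are square), "cx", "cy" (the principal point, pixels), "rvec" (rotation vector, rad) and "tvec" (3), from world to camera coordinates, as OpenCV has them. Camera axes: x right, y down, z forward; pixel columns grow to the right and rows downward; lengths in m; the calibration is good to about 2 mm. A picture is of the moment at which its call begins. get_calibration takes no time and is no camera call.
A pose or a line that the arm cannot do raises robot.IKError and nothing moves.
- robot.job_done(): hands the job in; it is judged then, once.
The state is a dict: "time": time; "q": joint angles; "qvel": joint speeds; "joint_torque": joint torques, N m; "tool_pos": TCP position; "tcp_rot": TCP orientation; "ft_force": force on the tool from outside, world axes, zero at the start; "torque": the same for the moment, N m; "gripper_width": finger opening in m; "gripper_force": force on a finger pad.
Only numpy, scipy, OpenCV 4.12 (cv2) and the standard library are available. Lean on these libraries where they do the work, as an engineer would, in place of code of your own. Each camera call takes 0.05 s, during which the arm holds its last target. There are 200 camera calls.

## Working session

There is one attempt and no reset: what is moved stays moved. The work goes in short steps, each a Python script; the robot and the scene stay as the last script left them, time stands still between calls to the robot, and variables do not carry over. Pictures are saved under pics/ and viewed, at most 14 in all, crops included, and the job is handed in when it is done.

```bash
mkdir -p pics; ls
python3 - <<'E'
from plant import robot
import cv2
for n in("top","side"):
    cv2.imwrite(f"pics/{n}0.png",robot.grab_frame(n)); print(robot.get_calibration(n))
print(robot.observe())
E
```

```text
pics
{'vertical_fov': 55.03686603527817, 'cx': 316.8072392711903, 'cy': 234.55477835203487, 'rvec': array([ 2.11828498, -2.14705822,  0.17780299]), 'tvec': array([-0.05798833,  0.60673728,  1.22826112])}
{'vertical_fov': 49.55497906022104, 'cx': 314.886747945877, 'cy': 239.55934448730324, 'rvec': array([ 0.30348175, -2.46945669,  1.7001654 ]), 'tvec': array([0.54923676, 0.24618709, 1.24479344])}
{'time': 0.1, 'q': array([ 5.51357163e+01,  5.99568438e+00,  5.53208260e+00,  8.96053350e+01,
       -8.97144098e-04,  7.75287845e+01]), 'qvel': array([-0.08372021, -0.08827053,  0.09805647,  0.11588788,  0.03531896,
       -0.10899628]), 'joint_torque': array([ 6.23830914e-03, -5.58208823e+01,  5.04719675e+01,  1.30349954e-02,
       -2.66201796e-04, -3.01014654e-05]), 'tool_pos': array([0.22842355, 0.55458483, 0.30320051]), 'tcp_rot': array([-1.79932496e+02, -1.40108502e-02,  1.57606924e+02]), 'ft_force': array([ 0.0106831 , -0.15980056,  0.2706714 ]), 'torque': array([-0.00850568,  0.00936358,  0.03793799]), 'gripper_force': 0.0, 'gripper_width': 0.08527805578119654}
```

View pics/top0.png

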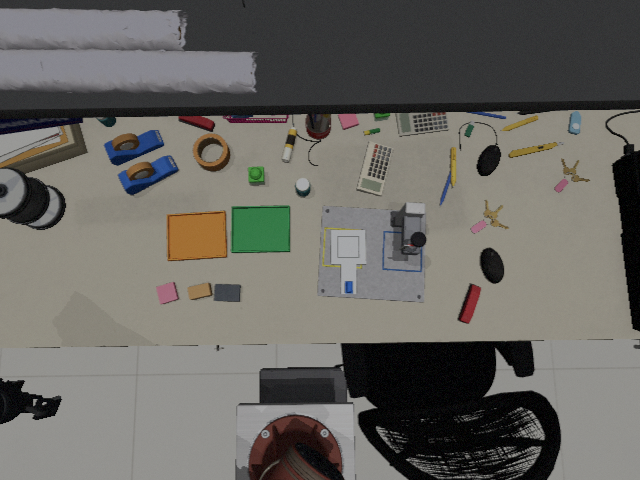

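View pics/side0.png

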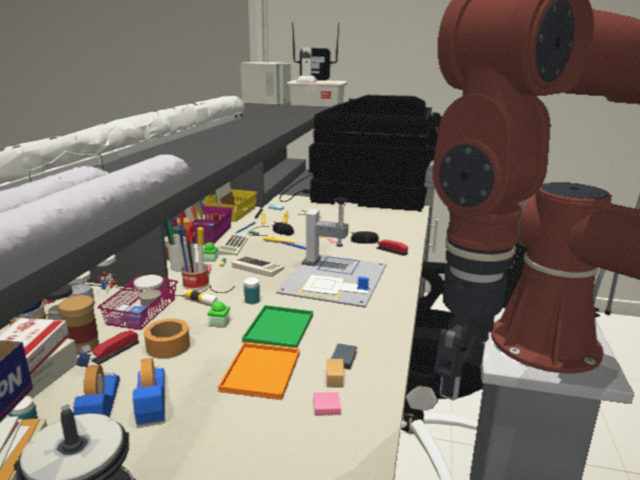

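The top view shows the pink block (167,293), wooden block (200,291), ink pad (227,293), orange tray (197,236), green tray (261,229), plate (348,247), fin (349,287) and cap (418,240). There is no staple box. Next is an enlarged crop.

```bash
cat > h.py <<'E'
from plant import robot
import numpy as np, cv2
def cal(n):
    c=robot.get_calibration(n); f=240/np.tan(np.radians(c["vertical_fov"]/2))
    return np.array([[f,0,c["cx"]],[0,f,c["cy"]],[0,0,1]]),cv2.Rodrigues(c["rvec"])[0],np.array(c["tvec"])
def px2w(uv,z,n="top"):
    K,R,t=cal(n); d=R.T@np.linalg.solve(K,[uv[0],uv[1],1.]); o=-R.T@t
    return o+d*(z-o[2])/d[2]
def w2px(p,n="top"):
    K,R,t=cal(n); c=K@(R@np.array(p)+t); return c[:2]/c[2]
def crop(name,x0,y0,x1,y1,s,im=None,n="top"):
    im=robot.grab_frame(n) if im is None else im
    cv2.imwrite(f"pics/{name}.png",cv2.resize(im[y0:y1,x0:x1],None,fx=s,fy=s,interpolation=cv2.INTER_CUBIC)); return im
E
python3 - <<'E'
from h import *
im=cv2.imread("pics/top0.png")
crop("c1",305,195,435,310,5,im); crop("c2",150,270,250,315,8,im)
def w(*uvz): return px2w(uvz[:2],uvz[2])[:2].round(3)
print("cam",(-cal("top")[1].T@cal("top")[2]).round(3))
hsv=cv2.cvtColor(im,cv2.COLOR_BGR2HSV)
def seg(nm,lo,hi,z,box):
    x0,y0,x1,y1=box; m=cv2.inRange(hsv,lo,hi); k=np.zeros_like(m);k[y0:y1,x0:x1]=m[y0:y1,x0:x1]
    ys,xs=np.nonzero(k); P=np.array([px2w((x,y),z)[:2] for x,y in zip(xs,ys)],np.float32)
    print(nm,len(xs),cv2.minAreaRect(P))
seg("pink",(150,60,80),(180,255,255),.016,(150,275,185,310))
seg("wood",(8,110,80),(22,255,255),.03,(183,275,214,310))
seg("ink",(0,0,0),(180,255,110),.017,(210,278,246,308))
seg("orange",(5,200,100),(22,255,255),.01,(155,200,230,270))
seg("green",(40,120,50),(80,255,255),.01,(228,195,300,260))
seg("fin",(100,150,50),(130,255,255),.045,(335,275,365,296))
E
```

```text
cam [ 0.392 -0.067  1.312]
pink 340 ((0.4526847302913666, 0.3552766740322113), (0.05107564479112625, 0.052122365683317184), 16.533157348632812)
wood 255 ((0.4560890197753906, 0.2613833248615265), (0.03371554613113403, 0.05790027976036072), 12.23705768585205)
ink 488 ((0.4517236053943634, 0.1935270130634308), (0.0857032984495163, 0.04847998172044754), 87.19654846191406)
orange 3 ((0.6247503757476807, 0.2858796715736389), (0.038569752126932144, 0.16064348816871643), 55.587886810302734)Traceback (most recent call last):
  File "<stdin>", line 15, in <module>
  File "<stdin>", line 9, in seg
  File "h.py", line 7, in px2w
    K,R,t=cal(n); d=R.T@np.linalg.solve(K,[uv[0],uv[1],1.]); o=-R.T@t
          ~~~^^^
  File "h.py", line 4, in cal
    c=robot.get_calibration(n); f=240/np.tan(np.radians(c["vertical_fov"]/2))
ValueError: time passes only in moves, steps and waits
```

View pics/c1.png

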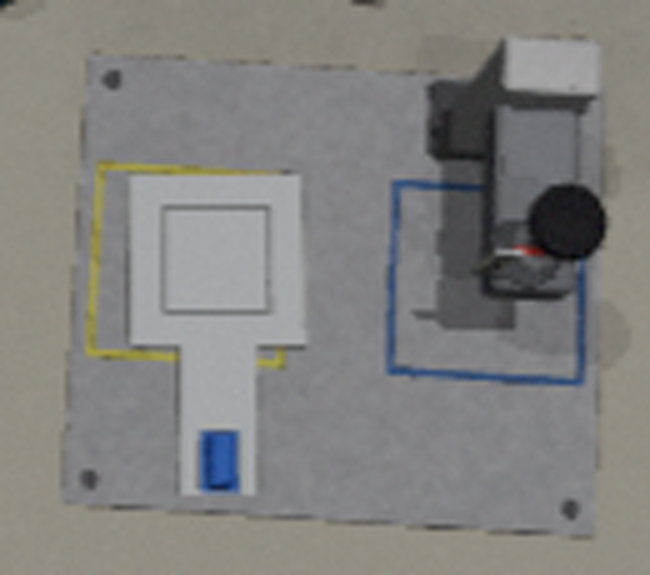

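View pics/c2.png

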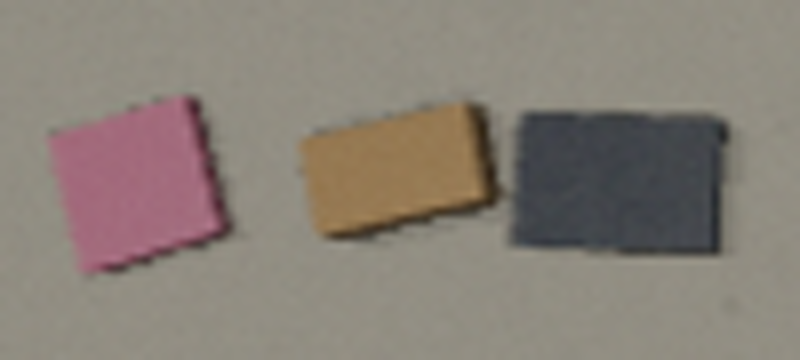

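The crops show:
- **Plate:** turned a few degrees from the board, with its outline centre at c1 (216,259) and fin top at (220,460). It sits about 1 cm off the yellow mark.
- **Cap:** c1 (568,222).
- **Goods:** top faces centred at c2 (134,184), (394,169) and (618,182).

```bash
python3 - <<'E'
s=open('h.py').read()
s=s.replace("def cal(n):","import functools\n@functools.cache\ndef cal(n):",1)
open('h.py','w').write(s)
E
python3 - <<'E'
from h import *
def c1(pts,z): return np.array([px2w((305+(u+.5)/5-.5,195+(v+.5)/5-.5),z)[:2] for u,v in pts])
def c2(pts,z): return np.array([px2w((150+(u+.5)/8-.5,270+(v+.5)/8-.5),z)[:2] for u,v in pts])
def fit(P,M): # rigid model->world
    P=np.array(P);M=np.array(M,float);p=P.mean(0);m=M.mean(0);A=(M-m);B=P-p
    a=np.arctan2((A[:,0]*B[:,1]-A[:,1]*B[:,0]).sum(),(A*B).sum());R=np.array([[np.cos(a),-np.sin(a)],[np.sin(a),np.cos(a)]])
    o=p-R@m; return o.round(4),np.degrees(a).round(2),np.linalg.norm(P-(M@R.T+o),axis=1).round(4)
b=c1([(88,55),(64,505),(594,535),(98,163),(88,354),(283,366),(394,182),(389,372),(582,382)],.008)
h=.056
M=[(.13,.15),(-.13,.15),(-.13,-.15),(h,.085+h),(-h,.085+h),(-h,.085-h),(h,-.085+h),(-h,-.085+h),(-h,-.085-h)]
print("board",fit(b,M))
p=c1([(130,175),(302,173),(306,346),(130,345),(163,206),(270,206),(270,312),(163,312)],.013)
k=.05;l=.031
print("plate",fit(p,[(k,k),(k,-k),(-k,-k),(-k,k),(l,l),(l,-l),(-l,-l),(-l,l)]))
print("fin",c1([(220,460)],.048),"cap",c1([(568,222)],.227))
print("pink",fit(c2([(50,135),(185,97),(217,232),(82,273)],.016),[(.025,.025),(.025,-.025),(-.025,-.025),(-.025,.025)]))
a,c=.0175,.03
print("wood",fit(c2([(300,140),(468,102),(490,197),(318,237)],.03),[(a,c),(a,-c),(-a,-c),(-a,c)]))
a,c=.0235,.036
print("ink",fit(c2([(522,113),(722,120),(718,250),(513,243)],.017),[(a,c),(a,-c),(-a,-c),(-a,c)]))
T=[(.067,.084),(.067,-.084),(-.067,-.084),(-.067,.084)]
for n,q in(("orange",[(167,214),(226,211),(228,260),(169,261)]),("green",[(232,207),(290,206),(290,252),(232,252)])):
    print(n,fit([px2w(v,.012)[:2] for v in q],T))
E
```

```text
board (array([ 0.5657, -0.2239]), np.float64(-3.84), array([0.0072, 0.0068, 0.0078, 0.0034, 0.0049, 0.0041, 0.0017, 0.0041,
       0.0042]))
plate (array([ 0.5769, -0.1544]), np.float64(-0.79), array([0.0016, 0.0006, 0.0003, 0.0009, 0.0007, 0.0005, 0.0013, 0.0007]))
fin [[ 0.46107634 -0.15107167]] cap [[ 0.5619438 -0.3078794]]
pink (array([0.4531, 0.3571]), np.float64(15.57), array([0.0008, 0.0009, 0.001 , 0.0007]))
wood (array([0.4564, 0.2625]), np.float64(12.5), array([0.0003, 0.001 , 0.0006, 0.0006]))
ink (array([0.4517, 0.1872]), np.float64(-2.45), array([0.001 , 0.0016, 0.0008, 0.0012]))
orange (array([0.6122, 0.2755]), np.float64(2.34), array([0.0045, 0.0028, 0.0063, 0.0024]))
green (array([0.6307, 0.0938]), np.float64(-0.02), array([0.0011, 0.0006, 0.0011, 0.0026]))
```

```bash
cat >> h.py <<'E'
import json
B0=np.array([.5655,-.2239]); BA=-3.84
def rot(a): a=np.radians(a); return np.array([[np.cos(a),-np.sin(a)],[np.sin(a),np.cos(a)]])
def board(x,y): return B0+rot(BA)@[x,y]
OPEN,GAUGE=board(0,.085),board(0,-.085)
CAP=np.array([.5615,-.3083])
TH={"pink":.016,"ink":.017,"wood":.030}; W={"pink":.05,"ink":.047,"wood":.035}; L={"pink":.05,"ink":.072,"wood":.06}
RNG={"pink":((150,60,80),(180,255,255)),"wood":((8,110,80),(22,190,210)),"ink":((95,30,20),(130,120,110))}
def best(p,yaw):
    q=robot.observe()["q"]; c=[]
    for y in (yaw,yaw+180,yaw-180):
        r=robot.ik(list(p),[180,0,y])
        if r is not None and abs(r[5])<170: c.append((abs(np.array(r)-q).max(),y))
    return min(c)[1]
def locate(n,z0=0.,roi=(150,200,300,315),im=None):
    """centre and angle of the short (x) axis from the top picture; z0 = support height"""
    im=robot.grab_frame("top") if im is None else im
    x0,y0,x1,y1=roi; m=cv2.inRange(cv2.cvtColor(im,cv2.COLOR_BGR2HSV),*RNG[n])[y0:y1,x0:x1]
    cs=cv2.findContours(m,cv2.RETR_EXTERNAL,cv2.CHAIN_APPROX_NONE)[0]; c=max(cs,key=cv2.contourArea)
    P=np.array([px2w(p[0]+[x0,y0],z0+TH[n])[:2] for p in c],np.float32)
    (cx,cy),(w,h),a=cv2.minAreaRect(P)
    if w>h and n!="pink": a-=90
    a=(a+90)%180-90
    if n=="pink": a=(a+45)%90-45
    return np.array([cx,cy]),a,(round(w,3),round(h,3))
def go(xy,z,yaw=None,vel=.25,guard=None):
    return robot.line_to([*xy,z],vel=vel,rotation=None if yaw is None else [180,0,yaw],guard=guard)
def up(z,vel=.25): return go(robot.observe()["tool_pos"][:2],z,vel=vel)
def pick(n,xy,a,z0=0.):
    yaw=best([*xy,.17],a+90); robot.set_gripper(min(.085,W[n]+.03))
    robot.move_pose([*xy,.17],[180,0,yaw])
    z=z0+(.075 if n!="wood" else .080)
    go(xy,z0+.10); g=go(xy,z,vel=.08,guard=15); robot.set_gripper(.0); up(z0+.17)
    o=robot.observe(); print("picked",n,g,o["gripper_width"],o["gripper_force"],o["time"]); return z-z0
def place(n,xy,a,z0,dz):
    yaw=best([*xy,.18],a+90)
    go(xy,.18,yaw); print("w",robot.observe()["gripper_width"])
    go(xy,z0+dz+.012); go(xy,z0+dz+.001,vel=.05,guard=8); robot.set_gripper(W[n]+.02); up(.19)
FZ=.094
def grip_fin(xy,a):
    yaw=best([*xy,FZ],a); robot.set_gripper(.05); robot.move_pose([*xy,.17],[180,0,yaw]); go(xy,FZ,vel=.2); robot.set_gripper(0.)
    return yaw
def slide(mid,yaw,vel=.1):
    y=BA+180*round((yaw-BA)/180)
    go(mid-rot(BA)@[.115,0],FZ,y,vel=vel); o=robot.observe(); print("slid",o["gripper_width"],o["tool_pos"].round(4),o["time"])
def release_fin(z=.2): robot.set_gripper(.05); up(z)
def press(n):
    up(.34); robot.set_gripper(0.); go(CAP,.34); tr=.06-TH[n]
    go(CAP,.31); z=.227+.073-tr
    g=go(CAP,z+.004,vel=.08,guard=20); g2=go(CAP,z-.005,vel=.02,guard=14); o=robot.observe(); print("press",g,g2,o["tool_pos"][2]-z,o["ft_force"].round(1)); 
    robot.pause(.6); go(CAP,.31,vel=.12); up(.34); go(CAP-rot(BA)@[.115,0],.34)
E
python3 - <<'E'
from h import *
im=robot.grab_frame("top")
for n in TH: print(n,locate(n,im=im))
print(OPEN,GAUGE,im[292,227],im[291,200])
xy,a,_=locate("pink",im=im)
dz=pick("pink",xy,a)
place("pink",np.array([.5769,-.1544]),-1.,.013,dz)
im=robot.grab_frame("top"); crop("p1",150,195,435,310,2.8,im)
print(dz,robot.observe()["time"])
E
```

```text
pink (array([0.45241681, 0.35551116]), 16.53315544128418, (0.051, 0.052))
ink (array([0.45098937, 0.18712607]), -0.7631301879882812, (0.067, 0.042))
wood (array([0.61222196, 0.27424681]), 3.15136981010437, (0.134, 0.167))
[ 0.57119249 -0.13909083] [ 0.55980751 -0.30870917] [73 69 63] [ 83 122 151]
picked pink False 0.048335948745534936 61.86156749725342 3.4417
w 0.04842679458992252
0.075 7.4667
```

View pics/p1.png

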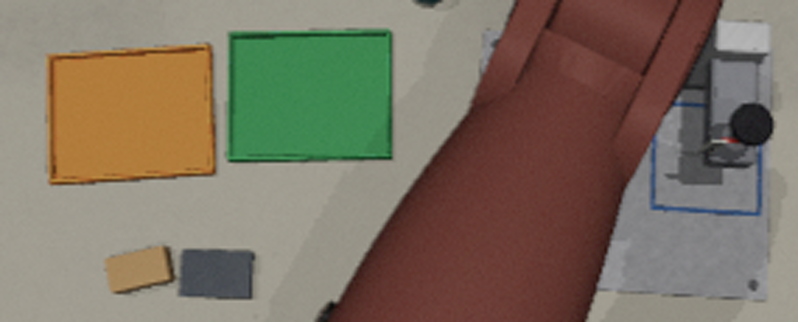

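The picture shows the trays, ink pad and wooden block as before. The arm hides the plate, so I will check with the side camera after the slide.

Run:
```python
from h import *
yaw=grip_fin(np.array([.4617,-.152]),-.8); print("fin",robot.observe()["gripper_width"])
slide(GAUGE,yaw); release_fin(.34)
crop("s1",230,180,430,320,4,n="side"); print(robot.observe()["time"],w2px([*GAUGE,.029],"side"))
```

```text
fin 0.013252244291627621
slid 0.012774596823002802 [ 0.4459 -0.3012  0.0956] 11.7083
13.3333 [339.84870406 258.84281229]
```

View pics/s1.png

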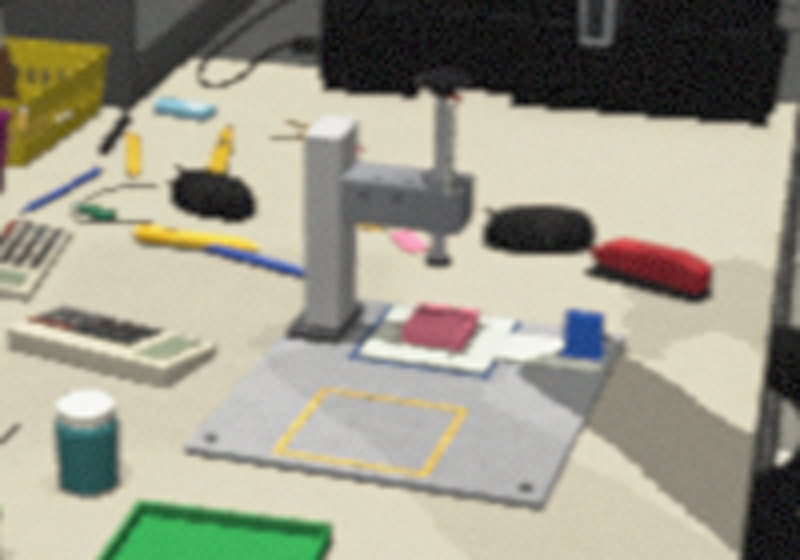

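The side view shows the pink block at (440,322) on the plate inside the blue mark. It is straight below the foot at (438,258), so I press now.

Run:
```python
from h import *
press("pink")
crop("s2",230,180,430,320,4,n="side"); print(robot.observe()["time"])
```

```text
press False False -0.004406367772929798 [-2.7  0.3  9.1]
18.5417
```

View pics/s2.png

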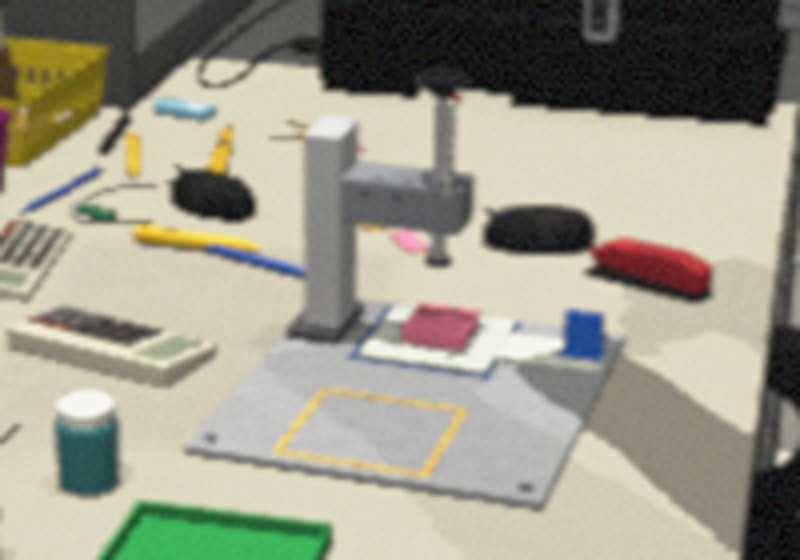

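The press force was 9.1 N, inside the cushion range, so the foot was resting on the block. Its 16 mm reading puts it in the green tray. Next: slide back, tray the pink block, then look again.

```bash
cat >> h.py <<'E'
GT=(np.array([.6307,.0938]),0.); OT=(np.array([.612,.2745]),2.8)
FING=GAUGE-rot(BA)@[.115,0]; FINO=OPEN-rot(BA)@[.115,0]
def home(): robot.move_pose([.42,-.22,.33],[180,0,best([.42,-.22,.33],BA)])
def back():
    yaw=grip_fin(FING,BA); print("fin",robot.observe()["gripper_width"]); slide(OPEN,yaw); release_fin()
E
python3 - <<'E'
from h import *
back()
dz=pick("pink",OPEN,-4.,.013)
place("pink",GT[0]+[0,.048],0.,.004,dz)
home()
im=robot.grab_frame("top"); crop("p2",150,195,435,310,2.8,im)
print(locate("ink",im=im),locate("pink",.004,im=im),locate("wood",roi=(150,268,300,325),im=im),robot.observe()["time"])
E
```

```text
fin 0.013078577407145152
slid 0.012811912623677152 [ 0.4576 -0.1324  0.0957] 22.5917
picked pink False 0.048369472617325375 61.85745120048523 27.1
w 0.048063825734406096
(array([0.45108092, 0.19398229]), -0.7630462646484375, (0.053, 0.042)) (array([0.62727523, 0.14135252]), 0.5914397239685059, (0.047, 0.046)) (array([0.45587268, 0.26111722]), 11.766427040100098, (0.033, 0.059)) 31.8833
```

View pics/p2.png

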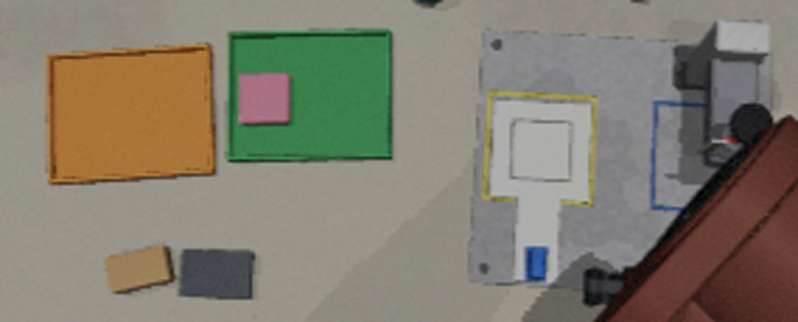

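The pink block is flat in the green tray, the plate is squarely on the yellow mark, and the ink pad and wooden block have not moved. The ink pad is next.

Run:
```python
from h import *
dz=pick("ink",np.array([.4515,.187]),-2.4)
place("ink",OPEN,BA,.013,dz)
yaw=grip_fin(FINO,BA); slide(GAUGE,yaw); release_fin(.34)
crop("s3",230,180,430,320,4,n="side"); print(robot.observe()["time"])
```

```text
picked ink False 0.04532000368532625 61.49657964706421 35.5417
w 0.04536329039624981
slid 0.012906833544858299 [ 0.4459 -0.301   0.0956] 43.2417
44.8667
```

View pics/s3.png

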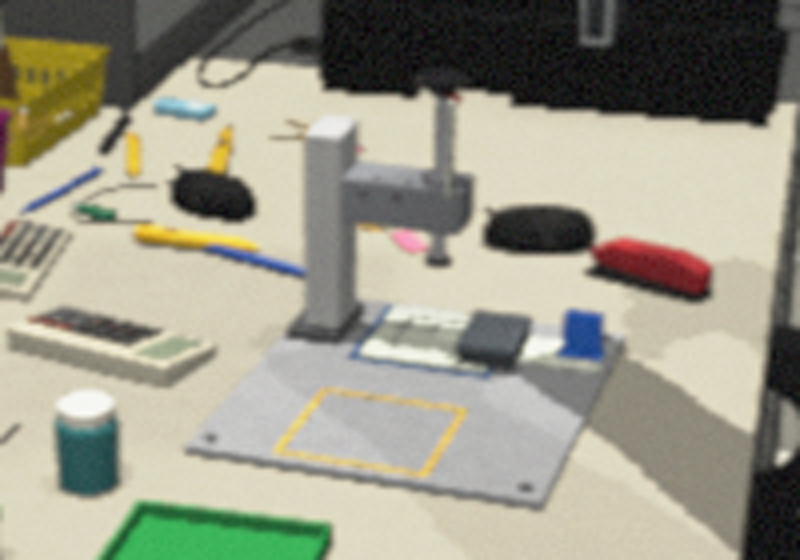

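The ink pad has been knocked toward the fin and now sits at (497,332), not under the foot. I will slide back and measure it from above.

Run:
```python
from h import *
back(); home()
im=robot.grab_frame("top"); crop("p3",310,215,390,305,6.5,im); crop("p3w",150,195,435,310,2.8,im)
print(locate("ink",.013,roi=(318,215,380,305),im=im),robot.observe()["time"])
```

```text
fin 0.012465957777383551
slid 0.012730165223529606 [ 0.4576 -0.1325  0.0958] 48.6
(array([ 0.52530938, -0.12141259]), -0.9498291015625, (0.061, 0.045)) 50.3583
```

View pics/p3.png

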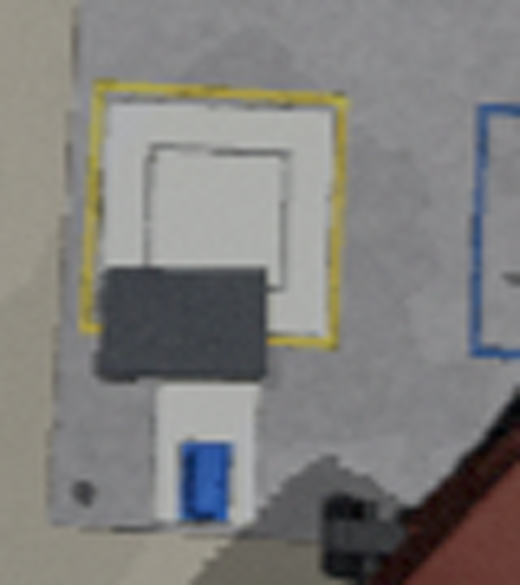

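The ink pad lies straight on the plate, centred at (185,323) in the crop, with its edge about 25 mm from the fin. That is too close for fingers along x, so I will regrip it across its long side and centre it.

Run:
```python
from h import *
im=cv2.imread("pics/p3.png")
f=lambda u,v:px2w((310+(u+.5)/6.5-.5,215+(v+.5)/6.5-.5),.03)[:2]
c=np.mean([f(108,268),f(267,268),f(266,380),f(98,378)],axis=0); print(c,OPEN)
a=-1.5
yaw=best([*c,.17],a); robot.set_gripper(.085); robot.move_pose([*c,.17],[180,0,yaw])
go(c,.1); print(go(c,.081,vel=.06,guard=10)); robot.set_gripper(0); print(robot.observe()["gripper_width"])
go(c,.095,vel=.1); print(robot.observe()["gripper_width"])
t=BA+180*round((yaw-BA)/180)
go(OPEN,.095,t,vel=.15); print(robot.observe()["gripper_width"])
go(OPEN,.082,vel=.05,guard=8); robot.set_gripper(.085); up(.19); home()
im=robot.grab_frame("top"); crop("p4",310,215,390,305,6.5,im)
print(locate("ink",.013,roi=(318,215,380,305),im=im),robot.observe()["time"])
```

```text
[ 0.52436549 -0.12421018] [ 0.57119249 -0.13909083]
False
0.07043448360490986
0.070271878618996
0.0702734614735402
(array([ 0.56998968, -0.13746303]), -4.6212158203125, (0.065, 0.043)) 55.7417
```

View pics/p4.png

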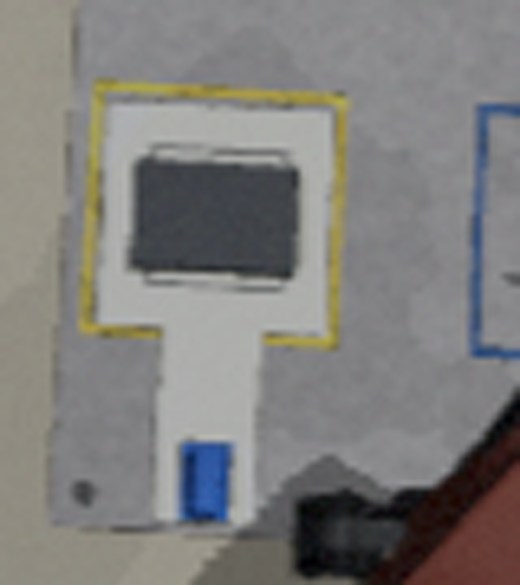

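The ink pad is now centred on the plate at (215,217). I will carry on through gauging and into the tray.

Run:
```python
from h import *
yaw=grip_fin(FINO,BA); slide(GAUGE,yaw); release_fin(.34)
press("ink"); back()
dz=pick("ink",OPEN,BA,.013)
place("ink",GT[0]+[0,-.034],0.,.004,dz)
home()
im=robot.grab_frame("top"); crop("p5",150,195,435,310,2.8,im)
print(locate("ink",.004,im=im),locate("pink",.004,im=im),locate("wood",roi=(150,268,300,325),im=im),robot.observe()["time"])
```

```text
slid 0.013129905952673118 [ 0.446  -0.3009  0.0957] 59.7583
press False False -0.004358202971088521 [-2.1  0.5  9.3]
fin 0.012657829049668131
slid 0.01281990162639091 [ 0.4576 -0.1324  0.0958] 70.5167
picked ink False 0.045495553678271634 62.14591383934021 74.9917
w 0.04574077864831757
(array([0.62747228, 0.06425624]), -0.7868270874023438, (0.058, 0.043)) (array([0.62727523, 0.14135252]), 0.5914397239685059, (0.047, 0.046)) (array([0.45594329, 0.2610836 ]), 12.289477348327637, (0.034, 0.058)) 79.2417
```

View pics/p5.png

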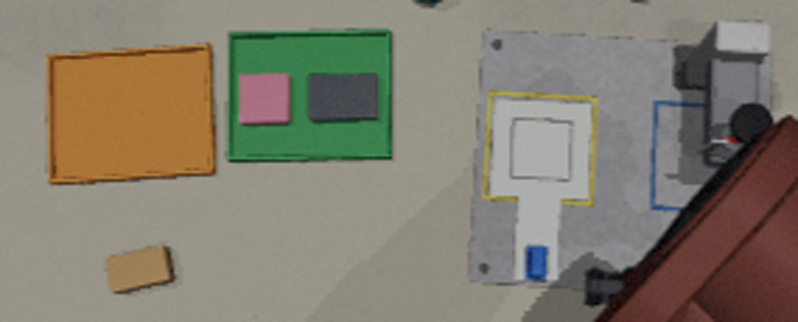

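The ink pad is in the green tray and the wooden block is still at (140,270). Last comes the wooden block.

Run:
```python
from h import *
dz=pick("wood",np.array([.4562,.262]),12.3)
place("wood",OPEN,BA,.013,dz)
yaw=grip_fin(FINO,BA); slide(GAUGE,yaw); release_fin(.34)
crop("s4",230,180,430,320,4,n="side"); print(robot.observe()["time"])
```

```text
picked wood False 0.03378815266353001 60.74202060699463 83.0333
w 0.03384392255964327
slid 0.01312145396489543 [ 0.4459 -0.3011  0.0956] 90.8917
92.5167
```

View pics/s4.png

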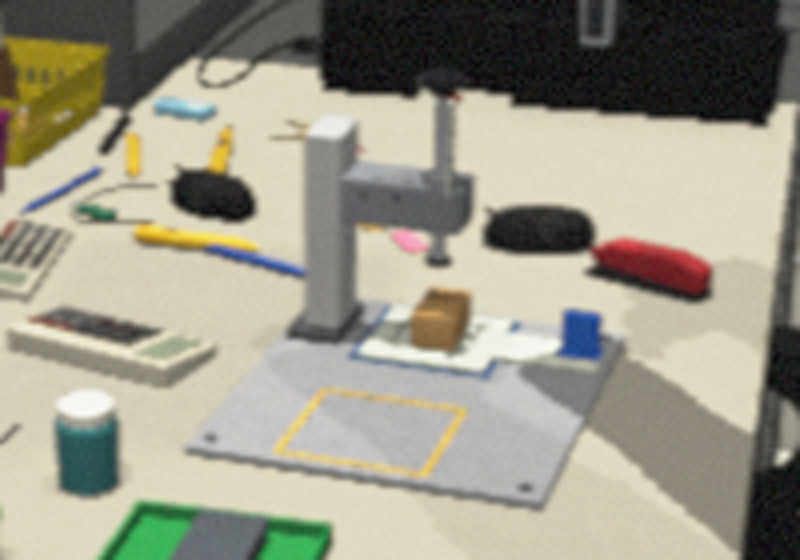

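The wooden block is centred under the foot, at (441,318).

Run:
```python
from h import *
press("wood"); back()
dz=pick("wood",OPEN,BA,.013)
place("wood",OT[0],OT[1],.004,dz)
home()
im=robot.grab_frame("top"); crop("p6",150,195,435,310,2.8,im); print(robot.observe()["time"])
```

```text
press False False -0.004233456822050785 [-2.   0.5  8.1]
fin 0.01256893759223926
slid 0.013153153790735724 [ 0.4576 -0.1324  0.0958] 101.4333
picked wood False 0.03371178620669919 61.037771701812744 105.7417
w 0.0340114708804018
111.3417
```

View pics/p6.png

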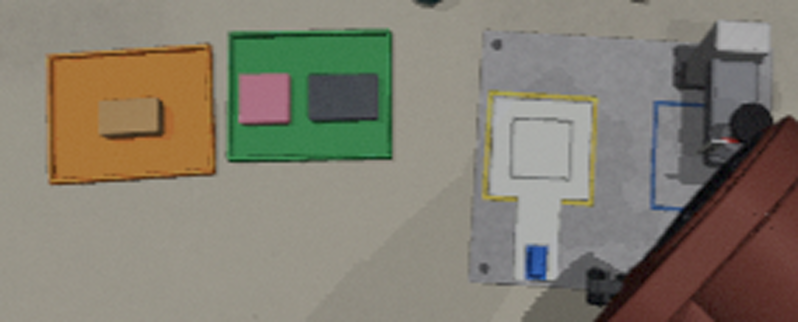

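All three goods are in their trays, and the empty plate is squarely on the yellow mark. Handing in.

```bash
python3 -c "
from plant import robot
print(robot.job_done())"
```

```text
the job is handed in; nothing more can be done
None
```

I gauged all three goods present and handed the job in: note block (16 mm) and ink pad (17 mm) are in the green tray, the wooden block (30 mm) is in the orange tray, and the empty plate is back on the yellow mark. Thicknesses come from your criteria, and press forces of 8 to 9 N fit the foot resting at those heights. The staple box was absent, and the ink pad was knocked off-centre once and re-centred before gauging.

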